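# Space the upper detector paddle over the lower one

### The job

Lay the two thick square wooden sticks (not the thin lath) straight across the flat black top of the detector paddle in the wooden frame, overhanging evenly on both sides, one 40 mm in from its plain end and one 40 mm short of its metal sensor box. Then set the loose paddle gently on both sticks, squarely above the lower one, with its sensor box at the same end and the same way up, so that it rests level and clear of the lower paddle. Leave everything else on the table where it is.

Things in the scene. Friction and masses are not known exactly. Their poses are not given: they have to be found in the camera images.
- station: Fixed plywood frame 250 x 120 (all in mm) with the lower paddle fast in it: black slab (x -100 to +70, 60 wide, flat top 36 above the table) and metal sensor box (x +70 to +100, top at 48) with a 12 mm brass plug on its end. Two frame rails, 44 to 60 either side of the middle line, are 24 high. Origin: on the table under the middle of the 200 long paddle; x along it towards the box, y across, z up.
- place_far (a point): point on the lower paddle's black top, on its middle line, 40 mm in from the plain end (station x -60, z 36): where one stick's middle belongs. Axes as the station's.
- place_box (a point): point on the lower paddle's black top, on its middle line, 40 mm short of the sensor box (station x +30, z 36): where the other stick's middle belongs. Axes as the station's.
- lower_box (a point): middle of the top of the lower paddle's sensor box (station x +85, z 48).
- upper: Loose paddle like the lower one, about 0.35 kg, flat on the table: black slab 170 x 60 x 24 mm high, metal sensor box 30 x 60 x 36 high on its +x end (undersides flush; 200 long in all) with a 12 mm brass plug on the end. Origin: centre of the underside, mid-length; x towards the box, z up. The slab at the origin can be gripped across its 60 mm width.
- upper_box (a point): middle of the top of the upper paddle's sensor box (its x +85, z 36).
- stick_a: one of two alike spacer sticks of plain light wood, 110 long x 20 x 20 mm, about 30 g, lying flat on the table. Origin: its very centre (10 mm above what it lies on); x along its length.
- stick_b: the other spacer stick, same as stick_a.
- lath: bystander: a thin lath of the same wood, 110 x 30 x only 6 mm thick, lying beside the sticks. Not a spacer for this job. Origin: its centre; x along its length.
- dish: bystander: green glass dish, 130 mm across, 24 high. Origin: centre of the underside.
- button_box: bystander: white box 75 x 110 x 45 mm with a black push button on top (57 high in all). Origin: centre of the underside.
- screwdriver: bystander: screwdriver with a red handle, 200 mm long, 26 high, lying along its x, tip to +x. Origin: on the table, mid-length.
- jar: bystander: glass jar with a steel cap, 56 mm across, 70 high. Origin: centre of the underside.
- disc: bystander: aluminium disc 70 mm across, 12 thick, flat on the table. Origin: centre of the underside.
Mind the look-alikes: they are no part of the job. Leave any turquoise look-alike of the stick_b alone.

How it is judged:
By the outcome, as a careful person would: the job done as asked, in the order asked, and still so for the second after the job is handed in, with the robot touching nothing.
It also fails if it takes over 70 s, if anything falls off the work surface, if the arm or the gripper's body presses on something with over 40 N, if the wrist force passes 120 N, or if a joint passes its speed limit or range.

### The arm

A 7-joint arm with a two-finger parallel gripper is mounted at the origin on the work surface. World frame = base frame: x ahead of the robot, y to its left, z up, the work surface at z = 0. Lengths are in m, angles in rad, forces in N, time in s.
With the tool pointing down it reaches from about 0.4 to 0.875 m from the base axis. Payload 6.5 kg.
Tool frame: the origin (TCP) lies midway between the tips of the shut fingers; the grasp point (between the pads) lies 19 mm behind it (bot.hold_point_z is the distance from the TCP to the grasp point, in m); z points along the fingers, y is the direction in which the jaws open and shut (so a half turn about z gives the same grasp; the last joint's range is limited). The gripper opens to 85 mm and grips with 20 to 120 N. Pads are 22 mm wide; open, the fingers measure 114 mm over their backs; the gripper's body (76 mm by 85 mm) begins 54 mm behind the grasp point. The pads swing forward as they close: fully open they stand 13 mm farther back than shut.
Start: joints at [1.164, 0.536, -0.004, 1.538, 0.003, 1.067, -0.071], TCP at [0.217, -0.613, 0.231] pointing down, gripper open.
Joint ranges: [-2.7, 2.7], [-0.37, 2.16], [-1.27, 1.26], [0.24, 2.4], [-1.31, 4.45], [0.19, 1.91], [-2.76, 2.76]. Speed limits (rad/s): [2.39, 2.39, 3.14, 3.14, 3.14, 3.14, 3.14].

### API

Orientations are given as a rotation vector (axis times angle).
In Python, from station import bot gives the robot as it stands.
- The arm moves only by the tool carry_out, never from a script. Its argument "moves" is a list of rows, each an object with "twist": the turn, a rotation vector about the tool's x, y, z in degrees, a list of three; "xyz": the shift along the tool's x, y, z in m, a list of three; "gripper": the finger opening in m, from 0 to 0.0854. A call has 1 to 8 rows; each row shifts and turns the commanded pose from where the row before left it, along the tool's axes as they then stand; what a row does not reach is not made up. A row lasts 1/8 s, in which the tool goes at most 62.5 mm and 10.7 degrees, less where a joint would pass 70% of its speed; a pose out of reach is approached as far as the arm can. A call with a gripper value outside its range is refused whole. The fingers move at their own pace and stop on an object; "grip_force" is the grip in N (left out, the last holds). Time passes only in rows, so rows that do not move let the fingers close. It gives the time, the measured TCP pose, the force and the opening at its end, in the units of the state.
- bot.get_state(): the state, without advancing time (a new reading comes with each control period).
- bot.capture(name): name is "scene" or "top"; returns a dict with "pixels" (384x512x3 uint8, red, green, blue), "fx", "fy", "cx", "cy" (pixels), "R" (3x3) and "t" (3): a world point X has camera coordinates R X + t. Camera axes: x right, y down, z forward; pixel columns grow to the right and rows downward; lengths in m; the calibration is good to about 2 mm. A picture is of the moment at which its call begins. There is no depth.
- bot.hand_in(): hands the job in, once; it reports no verdict.
The state is a dict: "time_s": time; "joint_positions": joint angles; "qvel": joint speeds; "effort": joint torques, N m; "ee_pos": TCP position; "tool_rot": TCP orientation; "force": force on the tool from outside, world axes, zero at the start; "wrist_torque": the same for the moment, N m; "gripper_width": opening from 0.0 (shut) to 1.0 (fully open).
Only numpy, scipy, OpenCV 4.12 (cv2) and the standard library are available. Lean on these libraries where they do the work, as an engineer would, in place of code of your own. Each camera call takes 0.05 s, during which the arm holds its last target. There are 200 camera calls.

## Working session

There is one attempt and no reset: what is moved stays moved. The work goes in short steps, Python scripts to look and compute and a tool call to move; the robot and the scene stay as the last step left them, time stands still between calls to the robot, and variables do not carry over. Pictures are saved under pics/ and viewed, about 8 in all and at most 12, crops included, and the job is handed in when it is done.

Besides the shell and the picture viewer there is one more tool, called after "Request:" as name(argument=value, ...) on one line, values as JSON. carry_out: Moves the arm, as the interface text tells. Its arguments: {"type":"object","properties":{"moves":{"type":"array","items":{"type":"object","properties":{"twist":{"type":"array","items":{"type":"number"}},"xyz":{"type":"array","items":{"type":"number"}},"gripper":{"type":"number"}}}},"grip_force":{"type":"number"}},"required":["moves"]}

```bash
mkdir -p pics; ls
python3 - <<'E'
from station import bot
import cv2,numpy as np
for n in("scene","top"):
    c=bot.capture(n); cv2.imwrite(f"pics/{n}0.png",cv2.resize(c["pixels"][:,:,::-1],(800,600),interpolation=cv2.INTER_CUBIC))
    cv2.imwrite(f"raw_{n}.png",c["pixels"][:,:,::-1])
    print(n,c["fx"],c["fy"],c["cx"],c["cy"],np.round(c["R"],4).tolist(),np.round(c["t"],4).tolist(), np.round(-np.array(c["R"]).T@c["t"],3))
print(bot.get_state(),bot.hold_point_z)
E
```

```text
pics
scene 397.9484115264913 397.9484115264913 248.73458431420957 186.45167270771196 [[0.7441, 0.6678, 0.0169], [0.523, -0.5667, -0.6367], [-0.4156, 0.4826, -0.7709]] [-0.3897, -0.2612, 1.4847] [ 1.044 -0.604  0.985]
top 393.2313403263301 393.2313403263301 258.3672618871701 190.36940196977645 [[-0.0021, -0.9999, 0.0144], [-0.9977, 0.0012, -0.0676], [0.0676, -0.0145, -0.9976]] [-0.0537, 0.5314, 1.1326] [ 0.454 -0.038  1.167]
{'time_s': 0.1, 'joint_positions': array([ 1.16378526,  0.53709789, -0.00444693,  1.53876443,  0.00260943,
        1.06731137, -0.07121179]), 'qvel': array([-0.00159523, -0.00298775,  0.00049571, -0.00441414,  0.0003261 ,
       -0.00089259,  0.00029684]), 'effort': array([ 3.77367556e-03, -5.84563065e+01,  1.05235476e+00, -2.59775931e+01,
        1.26530975e-02,  4.61868185e-03,  1.62370746e-06]), 'ee_pos': array([ 0.21706206, -0.61208177,  0.23049964]), 'tool_rot': array([-3.09456558e+00, -5.32609389e-01,  6.04643689e-04]), 'force': array([0.10610085, 0.19551783, 0.27490292]), 'wrist_torque': array([ 0.02139887, -0.00874646, -0.0006686 ]), 'gripper_width': 1.003082616005639} 0.0187
```

View pics/top0.png

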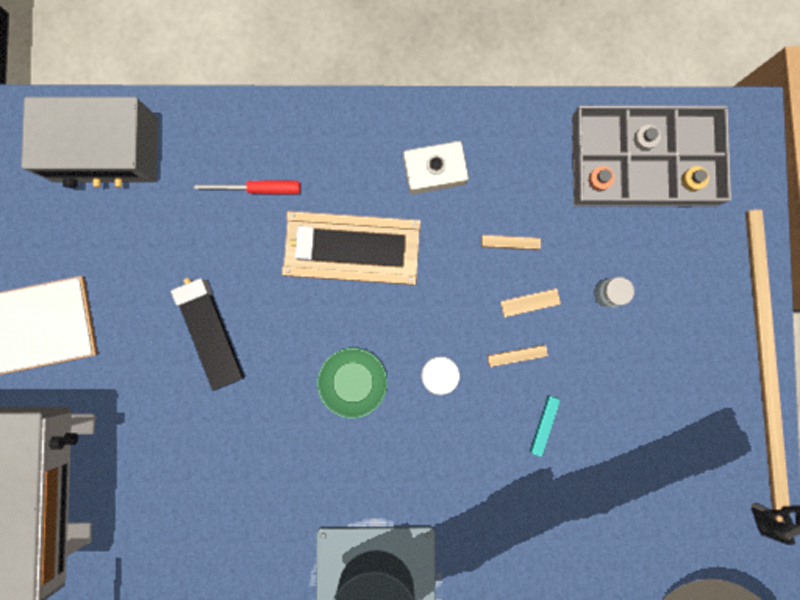

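View pics/scene0.png

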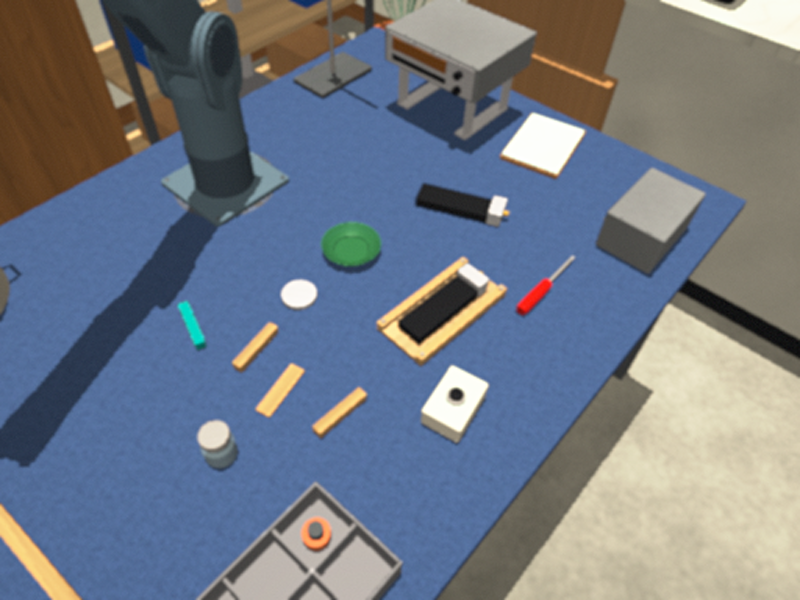

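The top view (800x600) shows the station at (350,248) with its box at the left end, and the loose paddle at (208,334) with its box at (190,291). There are three wooden pieces at (511,242), (531,302) and (518,356), plus a turquoise look-alike at (545,426). The middle piece at (531,302) is wider and looks like the lath; the other two fit the sticks. I'll confirm that with a crop while measuring.

```bash
cat > h.py <<'E'
import numpy as np,cv2
from scipy.spatial.transform import Rotation as Ro
from station import bot
def ray(c,uv,z):
    uv=np.asarray(uv,float).reshape(-1,2); R=np.array(c["R"]); C=-R.T@c["t"]
    d=np.c_[(uv[:,0]-c["cx"])/c["fx"],(uv[:,1]-c["cy"])/c["fy"],np.ones(len(uv))]@R
    return (C+d*((z-C[2])/d[:,2])[:,None])[:,:2]
def proj(c,X):
    p=np.array(c["R"])@np.asarray(X,float)+c["t"]; return [c["fx"]*p[0]/p[2]+c["cx"],c["fy"]*p[1]/p[2]+c["cy"]]
def masks(c):
    h=cv2.cvtColor(c["pixels"],cv2.COLOR_RGB2HSV)
    return dict(wood=cv2.inRange(h,(8,60,90),(28,255,255)),black=cv2.inRange(h,(0,0,0),(179,255,48)),white=cv2.inRange(h,(0,0,140),(179,50,255)))
def blobs(c,m,z,lo=60,hi=4000):
    "area px, pixel centre, world centre, long-axis angle, length, width (mm) on plane z"
    out=[]
    for k in cv2.findContours(m,cv2.RETR_EXTERNAL,cv2.CHAIN_APPROX_NONE)[0]:
        k=cv2.convexHull(k); 
        if not lo<cv2.contourArea(k)<hi: continue
        w=(ray(c,k,z)*1000).astype(np.float32); M=cv2.moments(w[:,None,:]); 
        a=.5*np.degrees(np.arctan2(2*M["mu11"],M["mu20"]-M["mu02"]))
        s=cv2.minAreaRect(w)[1]; px=k[:,0].mean(0)
        out.append((px.round(),np.round([M["m10"]/M["m00"],M["m01"]/M["m00"]],1),round(a,1),round(max(s)),round(min(s))))
    return out
def go(x,y,z,yaw):
    "tool-frame shift (m, mm rounding) and twist z (deg) from present pose to TCP (x,y,z) mm, tool x at yaw deg"
    s=bot.get_state(); R=Ro.from_rotvec(s["tool_rot"]); 
    T=Ro.from_euler('ZYX',[yaw,0,180],degrees=True)
    print("t",s["time_s"],"pos",(s["ee_pos"]*1000).round(1),"yaw",np.degrees(np.arctan2(*R.as_matrix()[1::-1,0])).round(1),
     "shift tool",(R.inv().apply(np.array([x,y,z])/1000-s["ee_pos"])*1000).round(1),"twist",(R.inv()*T).as_rotvec(degrees=True).round(2),"in target axes",(T.inv().apply(np.array([x,y,z])/1000-s["ee_pos"])*1000).round(1))
E
python3 - <<'E'
from h import *
for n in("top","scene"):
    c=bot.capture(n);m=masks(c)
    print(n)
    for k,z in(("wood",.010),("black",.012),("white",.018)):
        for b in blobs(c,m[k],z): print(k,*b)
    if n=="top":cv2.imwrite("pics/crop1.png",cv2.resize(c["pixels"][120:300,100:370,::-1],(800,533),interpolation=cv2.INTER_NEAREST))
E
```

```text
top
wood [ 28. 332.] [112.3 603.3] 0.3 204 7
wood [329. 227.] [ 423.4 -266.8] -79.9 112 21
wood [339. 193.] [ 522.7 -292.9] -76.7 109 30
wood [ 56. 202.] [491.9 537.6] 10.1 149 16
wood [330. 155.] [ 637.5 -258.3] 87.4 111 22
wood [236. 160.] [627.4  45.2] 86.1 251 122
wood [490. 230.] [ 417.  -740.4] 2.8 565 32
wood [445. 113.] [ 762.4 -615.7] -63.8 52 46
wood [385. 113.] [ 762.4 -434.7] -54.3 49 46
wood [496.  93.] [ 823.5 -777.5] 2.6 516 126
black [239. 364.] [28.6 -2.6] 87.0 131 64
black [496. 336.] [ 114.  -747.5] 80.2 85 65
black [ 40. 334.] [128.7 569.9] -0.2 192 9
black [ 41. 282.] [269.2 572.5] -78.1 51 22
black [144. 213.] [462.7 278.5] 22.6 164 5
black [ 53. 113.] [762.5 550.5] -89.4 188 30
black [ 2. 29.] [1021.3  713.7] 1.9 146 12
white [216. 356.] [60.1 59.2] -42.2 136 124
white [ 48. 340.] [109.  538.5] -86.5 37 25
white [ 55. 273.] [293.7 534.5] -81.9 37 23
white [ 20. 317.] [158.4 641.8] 1.4 331 79
white [282. 240.] [ 386.8 -121.4] 76.1 71 70
white [509. 237.] [ 407.6 -791. ] -1.4 268 12
white [395. 187.] [ 542.2 -456.4] -63.3 63 53
white [119. 185.] [546.  348.6] -64
[... 1067 characters left out ...]
-721.6  260.1] -10.4 289 39
black [82. 39.] [-627.6  144. ] -23.8 664 26
white [202. 378.] [ 819.8 -490. ] 39.3 40 19
white [137. 279.] [ 513.5 -434. ] -59.5 56 54
white [289. 261.] [ 773. -106.] -77.6 132 82
white [190. 187.] [ 391.1 -124.8] 44.0 72 69
white [305. 176.] [633.4 156.1] 7.1 104 41
white [319. 132.] [537.8 359.6] -60.5 68 50
white [173. 117.] [97.5 59.8] -88.0 77 29
white [423. 129.] [798.9 622.4] -89.6 218 141
white [349.  92.] [480.5 637.2] -79.9 209 157
white [76. 61.] [-468.6   15.8] -13.6 108 39
white [131.  14.] [-624.3  417.7] -51.9 117 35
white [471.  14.] [ 607.8 1656.4] 26.4 480 321
white [290.  25.] [-49. 928.] 8.4 501 329
white [62. 19.] [-885.2  195.2] -22.1 301 59
```

View pics/crop1.png

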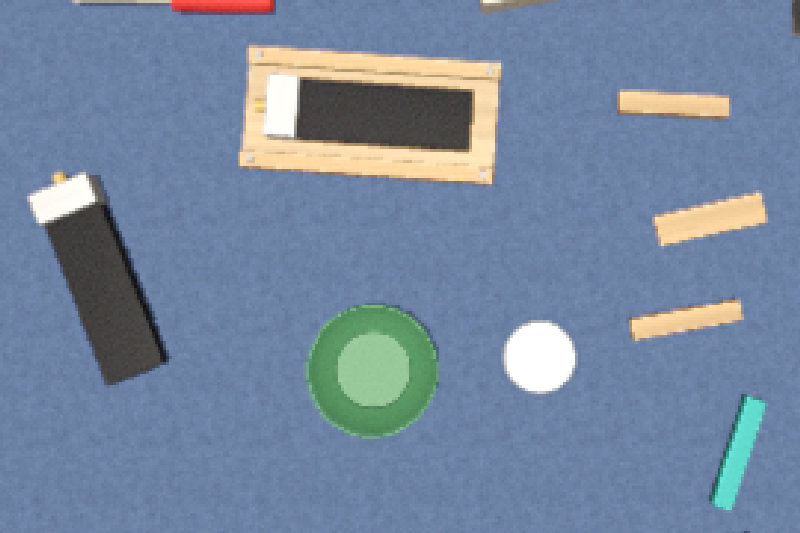

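The crop confirms it: the pieces about 21 mm wide at crop (673,104) and (687,320) are the thick sticks. The 30 mm wide one at (710,219) is the lath, and the turquoise one at (738,453) is the look-alike. Next I'll refine the black slabs and plan the first approach.

Run:
```python
from h import *
for n in("top","scene"):
    c=bot.capture(n);h=cv2.cvtColor(c["pixels"],cv2.COLOR_RGB2HSV)
    m=cv2.inRange(h,(0,0,0),(179,110,80))
    print(n)
    for b in blobs(c,m,.012,400,5000)+["z36"]+blobs(c,m,.036,400,5000): print(*b)
go(637,-257,120,87.4)
```

```text
top
[240. 365.] [19.3 -2. ] 89.9 142 86
[494. 336.] [ 114. -747.] 74.8 88 65
[135. 218.] [451.5 303.7] 22.5 171 64
[227. 159.] [627.1  32.4] 86.1 170 57
[455. 108.] [ 774.3 -643.6] 44.9 85 76
[450.  79.] [ 865.4 -642.2] 45.4 85 80
[ 66. 101.] [807.7 504.7] -66.1 251 145
z 3 6
[240. 365.] [28.3 -2.7] 89.9 139 84
[494. 336.] [ 121.  -732.3] 74.8 86 64
[135. 218.] [451.6 296.6] 22.5 167 63
[227. 159.] [623.5  30.9] 86.1 166 56
[455. 108.] [ 767.7 -631. ] 44.9 83 75
[450.  79.] [ 856.8 -629.7] 45.4 83 79
[ 66. 101.] [800.4 493.5] -66.1 246 142
scene
[224. 354.] [ 824.9 -409.6] 50.9 112 58
[202. 329.] [ 733.3 -409.7] 51.0 83 79
[474. 204.] [1072.3  430.6] -0.5 243 48
[280. 198.] [619.9  42.2] 86.3 181 64
[408. 156.] [826.5 506. ] 74.6 253 153
[289. 129.] [449.2 304. ] 21.0 168 79
[320.  45.] [204.9 849. ] -82.4 403 86
z 3 6
[224. 354.] [ 830.3 -414.4] 50.9 109 57
[202. 329.] [ 740.9 -414.5] 51.0 81 77
[474. 204.] [1071.6  405.1] -0.5 237 47
[280. 198.] [630.4  26.3] 86.3 177 62
[408. 156.] [831.9 478.6] 74.6 246 149
[289. 129.] [463.9 281.6] 21.0 164 77
[320.  45.] [225.6 813.1] -82.4 393 84
t 0.3 pos [ 217.2 -612.4  231. ] yaw 19.5 shift tool [ 514.5 -194.6  111.1] twist [-3.000e-02 -2.000e-02 -6.787e+01] in target axes [374.1 403.3 111. ]
```

Request:
carry_out(moves=[{"xyz": [0.057, -0.0215, 0.01], "gripper": 0.05}, {"xyz": [0.057, -0.0215, 0.01], "gripper": 0.05}, {"xyz": [0.057, -0.0215, 0.01], "gripper": 0.05}, {"xyz": [0.057, -0.0215, 0.01], "gripper": 0.05}, {"xyz": [0.057, -0.0215, 0.01], "gripper": 0.05}, {"xyz": [0.057, -0.0215, 0.01], "gripper": 0.05}, {"xyz": [0.057, -0.0215, 0.01], "gripper": 0.05}, {"xyz": [0.057, -0.0215, 0.01], "gripper": 0.05}], grip_force=40)

```text
$.moves[0]: bad value
```

Request:
carry_out(moves=[{"xyz": [0.0585, -0.0226, 0.01], "twist": [0, 0, 0]}, {"twist": [0, 0, -9.7], "xyz": [0, 0, 0.01]}, {"twist": [0, 0, -9.7], "xyz": [0, 0, 0.01]}, {"twist": [0, 0, -9.7], "xyz": [0, 0, 0.01]}, {"twist": [0, 0, -9.7]}, {"twist": [0, 0, -9.7]}, {"twist": [0, 0, -9.7]}, {"twist": [0, 0, -9.7]}])

```text
$.moves[0]: bad value
```

Run:
```python
from h import *
go(637,-257,30,87.4); print(bot.get_state()["force"],bot.get_state()["joint_positions"].round(2),bot.get_state()["gripper_width"])
```

```text
t 0.3 pos [ 217.2 -612.4  231. ] yaw 19.5 shift tool [ 514.5 -194.5  201.1] twist [-3.000e-02 -2.000e-02 -6.787e+01] in target axes [374.1 403.3 201. ]
[ 0.49759609  0.24275856 -0.39750413] [ 1.16  0.54 -0.    1.54  0.    1.07 -0.07] 1.0037294674778328
```

Rows seem to need all three keys, so I'll fill them all in.

Request:
carry_out(moves=[{"twist": [0, 0, 0], "xyz": [0.057, -0.0215, 0.01], "gripper": 0.05}, {"twist": [0, 0, 0], "xyz": [0.057, -0.0215, 0.01], "gripper": 0.05}, {"twist": [0, 0, 0], "xyz": [0.057, -0.0215, 0.01], "gripper": 0.05}, {"twist": [0, 0, 0], "xyz": [0.057, -0.0215, 0.01], "gripper": 0.05}, {"twist": [0, 0, 0], "xyz": [0.057, -0.0215, 0.01], "gripper": 0.05}, {"twist": [0, 0, 0], "xyz": [0.057, -0.0215, 0.01], "gripper": 0.05}, {"twist": [0, 0, 0], "xyz": [0.057, -0.0215, 0.01], "gripper": 0.05}, {"twist": [0, 0, 0], "xyz": [0.057, -0.0215, 0.01], "gripper": 0.05}], grip_force=40)

```text
time_s: 1.3
ee_pos: [0.5909, -0.2969, 0.151]
tool_rot: [3.096, 0.532, 0.0]
force: [0.6, -0.5, 1.1]
gripper_width: 0.586
```

Request:
carry_out(moves=[{"twist": [0, 0, 0], "xyz": [0.0585, -0.0226, 0.01], "gripper": 0.05}, {"twist": [0, 0, -9.7], "xyz": [0, 0, 0.01], "gripper": 0.05}, {"twist": [0, 0, -9.7], "xyz": [0, 0, 0.01], "gripper": 0.05}, {"twist": [0, 0, -9.7], "xyz": [0, 0, 0.01], "gripper": 0.05}, {"twist": [0, 0, -9.7], "xyz": [0, 0, 0], "gripper": 0.05}, {"twist": [0, 0, -9.7], "xyz": [0, 0, 0], "gripper": 0.05}, {"twist": [0, 0, -9.7], "xyz": [0, 0, 0], "gripper": 0.05}, {"twist": [0, 0, -9.7], "xyz": [0, 0, 0], "gripper": 0.05}])

```text
time_s: 2.3
ee_pos: [0.6363, -0.258, 0.1113]
tool_rot: [-2.265, -2.177, 0.0]
force: [-0.6, 0.4, 0.7]
gripper_width: 0.59
```

Run:
```python
from h import *
go(637,-257,30,87.4); print(bot.get_state()["force"],bot.get_state()["joint_positions"].round(2),bot.get_state()["gripper_width"])
```

```text
t 2.3 pos [ 636.3 -258.   111.3] yaw 87.7 shift tool [ 1.1  0.7 81.3] twist [-0.01  0.    0.34] in target axes [ 1.1  0.7 81.3]
[-0.62552783  0.37693284  0.68730779] [ 0.55  0.76 -0.36  1.5   0.31  0.94  0.06] 0.5901486935333958
```

Request:
carry_out(moves=[{"twist": [0, 0, 0.3], "xyz": [0.001, 0.0005, 0.04], "gripper": 0.05}, {"twist": [0, 0, 0], "xyz": [0, 0, 0.04], "gripper": 0.05}, {"twist": [0, 0, 0], "xyz": [0, 0, 0.028], "gripper": 0.05}, {"twist": [0, 0, 0], "xyz": [0, 0, 0], "gripper": 0.05}, {"twist": [0, 0, 0], "xyz": [0, 0, 0], "gripper": 0.01}, {"twist": [0, 0, 0], "xyz": [0, 0, 0], "gripper": 0.01}, {"twist": [0, 0, 0], "xyz": [0, 0, 0], "gripper": 0.01}, {"twist": [0, 0, 0], "xyz": [0, 0, 0], "gripper": 0.01}], grip_force=40)

```text
time_s: 3.3
ee_pos: [0.6384, -0.2574, 0.0054]
tool_rot: [2.274, 2.163, 0.002]
force: [-0.7, -0.2, 6.7]
gripper_width: 0.221
```

Request:
carry_out(moves=[{"twist": [0, 0, 0], "xyz": [0, 0, -0.02], "gripper": 0.01}, {"twist": [0, 0, 0], "xyz": [0, 0, -0.05], "gripper": 0.01}, {"twist": [0, 0, 0], "xyz": [0, 0, -0.05], "gripper": 0.01}, {"twist": [0, 0, 0], "xyz": [0, 0, 0], "gripper": 0.01}])

```text
time_s: 3.8
ee_pos: [0.6403, -0.2579, 0.1299]
tool_rot: [2.27, 2.159, 0.007]
force: [0.2, -0.7, -1.3]
gripper_width: 0.224
```

Run:
```python
from h import *
go(628,75.4,100,176.2)
c=bot.capture("scene");cv2.imwrite("pics/s1.png",cv2.resize(c["pixels"][150:330,130:350,::-1],None,fx=3,fy=3))
```

```text
t 3.8 pos [ 640.3 -257.9  129.9] yaw 87.1 shift tool [332.3 -29.4  28.7] twist [  0.3    0.54 -89.09] in target axes [ 34.4 331.7  29.9]
```

View pics/s1.png

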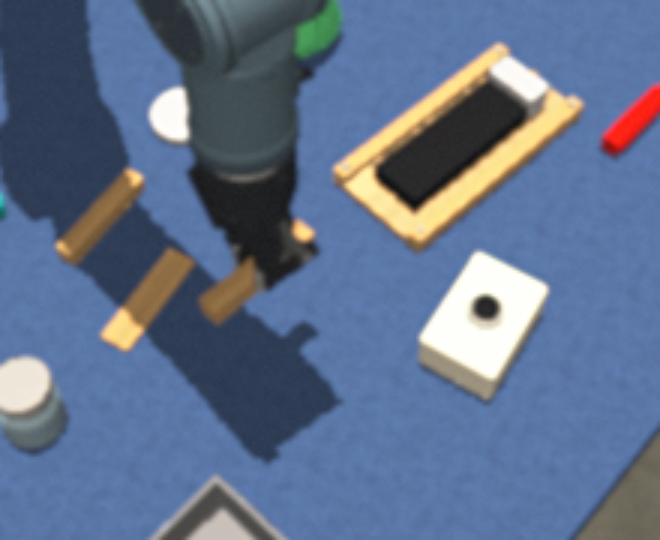

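The stick is held (opening about 19 mm) and the other pieces haven't moved. Carrying it to the box-side place.

Request:
carry_out(moves=[{"twist": [0, 0, 0], "xyz": [0.0554, -0.0049, 0], "gripper": 0.01}, {"twist": [0, 0, 0], "xyz": [0.0554, -0.0049, 0], "gripper": 0.01}, {"twist": [0, 0, 0], "xyz": [0.0554, -0.0049, 0], "gripper": 0.01}, {"twist": [0, 0, 0], "xyz": [0.0554, -0.0049, 0], "gripper": 0.01}, {"twist": [0, 0, 0], "xyz": [0.0554, -0.0049, 0], "gripper": 0.01}, {"twist": [0, 0, 0], "xyz": [0.0554, -0.0049, 0], "gripper": 0.01}, {"twist": [0, 0, -9.9], "xyz": [0, 0, 0], "gripper": 0.01}, {"twist": [0, 0, -9.9], "xyz": [0, 0, 0], "gripper": 0.01}])

```text
time_s: 4.85
ee_pos: [0.6229, 0.0776, 0.1224]
tool_rot: [-1.859, -2.53, 0.003]
force: [-0.2, -1.0, -0.4]
gripper_width: 0.222
```

Request:
carry_out(moves=[{"twist": [0, 0, -9.9], "xyz": [0, 0, 0], "gripper": 0.01}, {"twist": [0, 0, -9.9], "xyz": [0, 0, 0], "gripper": 0.01}, {"twist": [0, 0, -9.9], "xyz": [0, 0, 0], "gripper": 0.01}, {"twist": [0, 0, -9.9], "xyz": [0, 0, 0.01], "gripper": 0.01}, {"twist": [0, 0, -9.9], "xyz": [0, 0, 0.01], "gripper": 0.01}, {"twist": [0, 0, -9.9], "xyz": [0, 0, 0.01], "gripper": 0.01}, {"twist": [0, 0, -9.9], "xyz": [0, 0, 0], "gripper": 0.01}, {"twist": [0, 0, 0], "xyz": [0, 0, 0], "gripper": 0.01}])

```text
time_s: 5.85
ee_pos: [0.6232, 0.0762, 0.0923]
tool_rot: [-0.106, -3.137, -0.0]
force: [-0.9, -0.5, -1.2]
gripper_width: 0.225
```

Run:
```python
from h import *
go(628,75.4,43,176.2); print(bot.get_state()["joint_positions"].round(2))
c=bot.capture("top");
for b in blobs(c,masks(c)["wood"],.105,60,800): print(*b)
cv2.imwrite("pics/t2.png",cv2.resize(c["pixels"][100:220,140:340,::-1],None,fx=4,fy=4))
```

```text
t 5.85 pos [623.2  76.2  92.3] yaw 176.1 shift tool [-5.  -0.5 49.3] twist [ 0.   -0.14 -0.06] in target axes [-4.9 -0.5 49.3]
[ 0.3   0.79 -0.73  1.66  0.63  0.94  0.84]
[ 28. 332.] [139.8 550.6] 0.3 187 7
[336. 226.] [ 428.8 -262.7] -81.3 76 20
[338. 193.] [ 517. -272.] -76.6 100 27
[ 56. 203.] [489.3 490.3] 10.0 137 15
[190. 171.] [583.2 136.3] 38.0 72 39
[259. 152.] [633.4 -46.7] 45.2 124 63
[445. 113.] [ 737.  -568.3] -63.8 48 42
[386. 113.] [ 737.  -402.1] -52.9 45 42
```

View pics/t2.png

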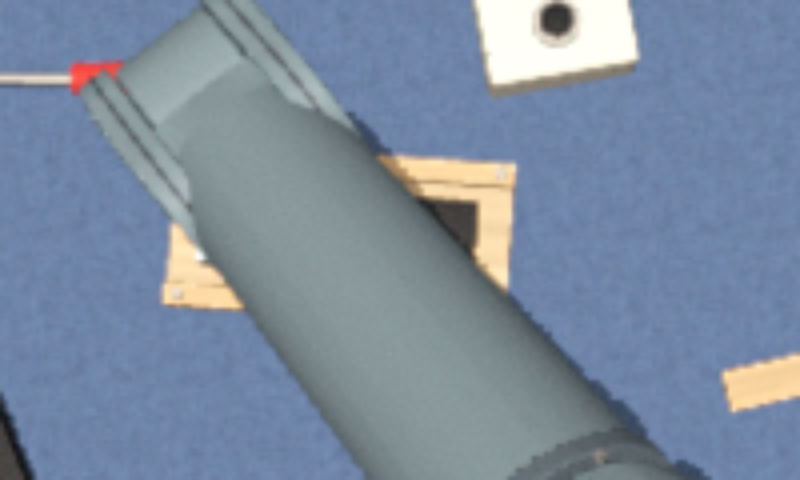

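The arm hides the grasp from the top camera, so I'll place the stick by kinematics and check after retreating.

Request:
carry_out(moves=[{"twist": [0, 0, 0], "xyz": [-0.005, -0.0005, 0.02], "gripper": 0.01}, {"twist": [0, 0, 0], "xyz": [0, 0, 0.015], "gripper": 0.01}, {"twist": [0, 0, 0], "xyz": [0, 0, 0.007], "gripper": 0.01}, {"twist": [0, 0, 0], "xyz": [0, 0, 0.005], "gripper": 0.01}, {"twist": [0, 0, 0], "xyz": [0, 0, 0], "gripper": 0.01}])

```text
time_s: 6.52
ee_pos: [0.629, 0.0758, 0.0462]
tool_rot: [-0.103, -3.139, 0.0]
force: [0.3, -0.4, -0.8]
gripper_width: 0.225
```

Run:
```python
from h import *
go(628,75.4,42,176.2); print(bot.get_state()["force"])
```

```text
t 6.525 pos [629.   75.8  46.2] yaw 176.2 shift tool [ 1.  -0.5  4.2] twist [-0.   -0.02  0.03] in target axes [ 1.  -0.5  4.2]
[ 0.31777204 -0.36789917 -0.76088414]
```

Request:
carry_out(moves=[{"twist": [0, 0, 0], "xyz": [0.001, -0.0005, 0.0025], "gripper": 0.01}, {"twist": [0, 0, 0], "xyz": [0, 0, 0.0015], "gripper": 0.01}, {"twist": [0, 0, 0], "xyz": [0, 0, 0], "gripper": 0.01}])

```text
time_s: 6.9
ee_pos: [0.6281, 0.0752, 0.0425]
tool_rot: [0.103, 3.14, -0.0]
force: [0.3, 0.5, 0.3]
gripper_width: 0.224
```

Request:
carry_out(moves=[{"twist": [0, 0, 0], "xyz": [0, 0, 0.0015], "gripper": 0.01}, {"twist": [0, 0, 0], "xyz": [0, 0, 0], "gripper": 0.01}])

```text
time_s: 7.15
ee_pos: [0.6283, 0.0754, 0.0414]
tool_rot: [0.103, 3.139, -0.0]
force: [-1.0, 0.2, 5.9]
gripper_width: 0.221
```

Request:
carry_out(moves=[{"twist": [0, 0, 0], "xyz": [0, 0, 0], "gripper": 0.036}, {"twist": [0, 0, 0], "xyz": [0, 0, 0], "gripper": 0.036}, {"twist": [0, 0, 0], "xyz": [0, 0, -0.02], "gripper": 0.036}, {"twist": [0, 0, 0], "xyz": [0, 0, -0.05], "gripper": 0.036}, {"twist": [0, 0, 0], "xyz": [0, 0, -0.03], "gripper": 0.05}])

```text
time_s: 7.78
ee_pos: [0.6292, 0.076, 0.1446]
tool_rot: [0.103, 3.137, 0.002]
force: [0.3, 0.7, 0.7]
gripper_width: 0.585
```

Request:
carry_out(moves=[{"twist": [0, 0, 9.5], "xyz": [0, 0, 0], "gripper": 0.05}, {"twist": [0, 0, 9.5], "xyz": [0, 0, 0], "gripper": 0.05}, {"twist": [0, 0, 9.5], "xyz": [0, 0, 0], "gripper": 0.05}, {"twist": [0, 0, 9.5], "xyz": [0, 0, 0], "gripper": 0.05}, {"twist": [0, 0, 9.5], "xyz": [0, 0, 0], "gripper": 0.05}, {"twist": [0, 0, 9.5], "xyz": [0, 0, 0], "gripper": 0.05}, {"twist": [0, 0, 9.5], "xyz": [0, 0, 0], "gripper": 0.05}, {"twist": [0, 0, 9.4], "xyz": [0, 0, 0], "gripper": 0.05}])

```text
time_s: 8.78
ee_pos: [0.6284, 0.0759, 0.1424]
tool_rot: [2.018, 2.407, 0.002]
force: [0.3, -0.3, 0.3]
gripper_width: 0.585
```

Run:
```python
from h import *
go(423,-266,100,100.3)
```

```text
t 8.775 pos [628.4  75.9 142.4] yaw 100.0 shift tool [-300.8 -261.9   41.9] twist [ 0.08 -0.04 -0.25] in target axes [-299.7 -263.2   42.4]
```

Request:
carry_out(moves=[{"twist": [0, 0, 0], "xyz": [-0.043, -0.0374, 0], "gripper": 0.05}, {"twist": [0, 0, 0], "xyz": [-0.043, -0.0374, 0], "gripper": 0.05}, {"twist": [0, 0, 0], "xyz": [-0.043, -0.0374, 0], "gripper": 0.05}, {"twist": [0, 0, 0], "xyz": [-0.043, -0.0374, 0], "gripper": 0.05}, {"twist": [0, 0, 0], "xyz": [-0.043, -0.0374, 0], "gripper": 0.05}, {"twist": [0, 0, 0], "xyz": [-0.043, -0.0374, 0.01], "gripper": 0.05}, {"twist": [0, 0, 0], "xyz": [-0.043, -0.0374, 0.015], "gripper": 0.05}, {"twist": [0, 0, 0], "xyz": [0, 0, 0.015], "gripper": 0.05}])

```text
time_s: 9.78
ee_pos: [0.4219, -0.2727, 0.1014]
tool_rot: [2.022, 2.403, -0.004]
force: [0.2, 0.9, -0.5]
gripper_width: 0.589
```

Run:
```python
from h import *
go(423,-266,5,100.3)
c=bot.capture("top"); p=c["pixels"][110:290,140:370,::-1]
m=masks(c)["wood"]
for b in blobs(c,m,.046,60,800): print(*b)
cv2.imwrite("pics/t3.png",cv2.resize(p,None,fx=3,fy=3))
```

```text
t 9.775 pos [ 421.9 -272.7  101.4] yaw 99.8 shift tool [ 6.7  2.3 96.4] twist [-0.06  0.15 -0.46] in target axes [ 6.4  2.3 96.4]
[ 28. 332.] [122.8 583.4] 0.3 197 7
[323. 229.] [ 421.4 -242.8] -79.3 77 21
[338. 193.] [ 520.6 -285. ] -76.6 106 29
[ 56. 201.] [490.9 519.7] 10.1 144 15
[445. 113.] [ 752.7 -597.7] -64.4 51 44
[385. 113.] [ 752.8 -422.4] -53.7 47 44
```

View pics/t3.png

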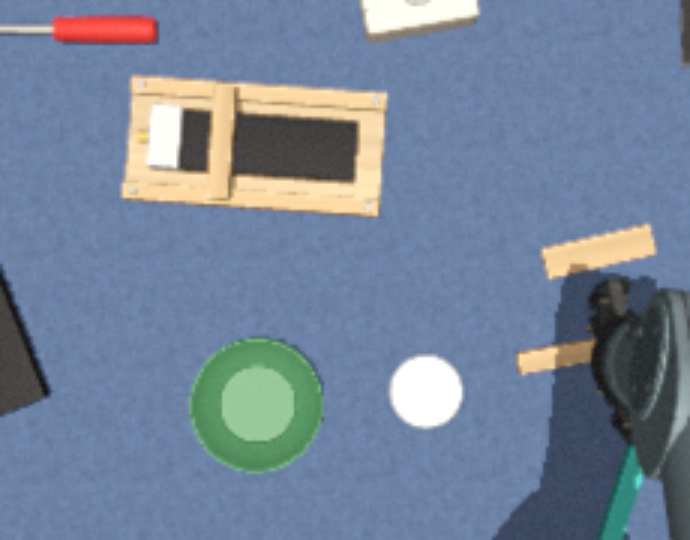

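The first stick lies straight across at crop (222,140), evenly overhanging, with its near edge about 28 px ≈ 29 mm from the box (30 mm wanted). Now grasping the second stick.

Request:
carry_out(moves=[{"twist": [0, 0, -0.5], "xyz": [0.0065, 0.002, 0.04], "gripper": 0.05}, {"twist": [0, 0, 0], "xyz": [0, 0, 0.035], "gripper": 0.05}, {"twist": [0, 0, 0], "xyz": [0, 0, 0.021], "gripper": 0.05}, {"twist": [0, 0, 0], "xyz": [0, 0, 0], "gripper": 0.05}, {"twist": [0, 0, 0], "xyz": [0, 0, 0], "gripper": 0.01}, {"twist": [0, 0, 0], "xyz": [0, 0, 0], "gripper": 0.01}, {"twist": [0, 0, 0], "xyz": [0, 0, 0], "gripper": 0.01}, {"twist": [0, 0, 0], "xyz": [0, 0, 0], "gripper": 0.01}])

```text
time_s: 10.82
ee_pos: [0.4266, -0.2611, 0.0064]
tool_rot: [2.0, 2.42, 0.001]
force: [-0.2, 1.5, 7.1]
gripper_width: 0.22
```

Request:
carry_out(moves=[{"twist": [0, 0, 0], "xyz": [0, 0, -0.02], "gripper": 0.01}, {"twist": [0, 0, 0], "xyz": [0, 0, -0.05], "gripper": 0.01}, {"twist": [0, 0, 0], "xyz": [0, 0, -0.05], "gripper": 0.01}, {"twist": [0, 0, 0], "xyz": [0, 0, 0], "gripper": 0.01}])

```text
time_s: 11.32
ee_pos: [0.428, -0.2625, 0.1292]
tool_rot: [1.997, 2.414, 0.001]
force: [-0.2, -0.6, 0.6]
gripper_width: 0.224
```

Run:
```python
from h import *
go(622.5,-14.4,120,176.2)
```

```text
t 11.325 pos [ 428.  -262.5  129.2] yaw 100.8 shift tool [207.3 237.5   9.4] twist [  0.08   0.51 -75.4 ] in target axes [-177.6  260.5    9.2]
```

Request:
carry_out(moves=[{"twist": [0, 0, 0], "xyz": [0.0347, 0.0389, 0], "gripper": 0.01}, {"twist": [0, 0, 0], "xyz": [0.0347, 0.0389, 0], "gripper": 0.01}, {"twist": [0, 0, 0], "xyz": [0.0347, 0.0389, 0], "gripper": 0.01}, {"twist": [0, 0, 0], "xyz": [0.0347, 0.0389, 0], "gripper": 0.01}, {"twist": [0, 0, 0], "xyz": [0.0347, 0.0389, 0], "gripper": 0.01}, {"twist": [0, 0, 0], "xyz": [0.0347, 0.0389, 0], "gripper": 0.01}, {"twist": [0, 0, -9.4], "xyz": [0, 0, 0], "gripper": 0.01}, {"twist": [0, 0, -9.4], "xyz": [0, 0, 0], "gripper": 0.01}])

```text
time_s: 12.32
ee_pos: [0.615, -0.0117, 0.1242]
tool_rot: [-1.569, -2.72, 0.001]
force: [0.1, -0.2, -0.7]
gripper_width: 0.223
```

Request:
carry_out(moves=[{"twist": [0, 0, -9.4], "xyz": [0, 0, 0], "gripper": 0.01}, {"twist": [0, 0, -9.4], "xyz": [0, 0, 0], "gripper": 0.01}, {"twist": [0, 0, -9.4], "xyz": [0, 0, 0], "gripper": 0.01}, {"twist": [0, 0, -9.4], "xyz": [0, 0, 0.015], "gripper": 0.01}, {"twist": [0, 0, -9.4], "xyz": [0, 0, 0.015], "gripper": 0.01}, {"twist": [0, 0, -9.4], "xyz": [0, 0, 0.015], "gripper": 0.01}, {"twist": [0, 0, 0], "xyz": [0, 0, 0.015], "gripper": 0.01}, {"twist": [0, 0, 0], "xyz": [0, 0, 0], "gripper": 0.01}])

```text
time_s: 13.32
ee_pos: [0.6142, -0.0129, 0.0635]
tool_rot: [-0.114, -3.137, 0.0]
force: [0.9, 0.9, 0.0]
gripper_width: 0.221
```

Run:
```python
from h import *
go(618,-14.4,46,176.2)
```

```text
t 13.325 pos [614.2 -12.9  63.5] yaw 175.9 shift tool [-3.9 -1.3 17.4] twist [-0.02 -0.16 -0.35] in target axes [-3.9 -1.3 17.5]
```

Request:
carry_out(moves=[{"twist": [0, 0, -0.3], "xyz": [-0.004, -0.0013, 0.01], "gripper": 0.01}, {"twist": [0, 0, 0], "xyz": [0, 0, 0.008], "gripper": 0.01}, {"twist": [0, 0, 0], "xyz": [0, 0, 0], "gripper": 0.01}])

```text
time_s: 13.7
ee_pos: [0.6189, -0.0143, 0.0463]
tool_rot: [-0.101, -3.139, 0.0]
force: [-0.2, 0.2, -0.0]
gripper_width: 0.22
```

Run:
```python
from h import *
go(618,-14.4,42,176.2)
```

```text
t 13.7 pos [618.9 -14.3  46.3] yaw 176.3 shift tool [ 0.9 -0.2  4.3] twist [-0.02 -0.06  0.11] in target axes [ 0.9 -0.2  4.3]
```

Request:
carry_out(moves=[{"twist": [0, 0, 0], "xyz": [0.001, 0, 0.0025], "gripper": 0.01}, {"twist": [0, 0, 0], "xyz": [0, 0, 0.0015], "gripper": 0.01}, {"twist": [0, 0, 0], "xyz": [0, 0, 0], "gripper": 0.01}])

```text
time_s: 14.08
ee_pos: [0.6183, -0.0142, 0.043]
tool_rot: [0.101, 3.14, 0.0]
force: [-0.6, 0.2, -0.9]
gripper_width: 0.22
```

Request:
carry_out(moves=[{"twist": [0, 0, 0], "xyz": [0, 0, 0.0015], "gripper": 0.01}, {"twist": [0, 0, 0], "xyz": [0, 0, 0], "gripper": 0.01}])

```text
time_s: 14.32
ee_pos: [0.6185, -0.0141, 0.0424]
tool_rot: [0.101, 3.14, -0.001]
force: [-3.1, -1.1, 7.5]
gripper_width: 0.219
```

Request:
carry_out(moves=[{"twist": [0, 0, 0], "xyz": [0, 0, 0], "gripper": 0.036}, {"twist": [0, 0, 0], "xyz": [0, 0, 0], "gripper": 0.036}, {"twist": [0, 0, 0], "xyz": [0, 0, -0.02], "gripper": 0.036}, {"twist": [0, 0, 0], "xyz": [0, 0, -0.05], "gripper": 0.036}, {"twist": [0, 0, 0], "xyz": [0, 0, -0.04], "gripper": 0.085}, {"twist": [0, 0, 10.3], "xyz": [0, 0, 0], "gripper": 0.085}, {"twist": [0, 0, 10.3], "xyz": [0, 0, 0], "gripper": 0.085}, {"twist": [0, 0, 10.3], "xyz": [0, 0, 0], "gripper": 0.085}])

```text
time_s: 15.32
ee_pos: [0.6187, -0.0139, 0.153]
tool_rot: [0.942, 2.996, 0.001]
force: [-1.0, -0.2, -0.5]
gripper_width: 0.996
```

Request:
carry_out(moves=[{"twist": [0, 0, 10.3], "xyz": [0, 0, 0], "gripper": 0.085}, {"twist": [0, 0, 10.3], "xyz": [0, 0, 0], "gripper": 0.085}, {"twist": [0, 0, 10.3], "xyz": [0, 0, 0], "gripper": 0.085}, {"twist": [0, 0, 10.3], "xyz": [0, 0, 0], "gripper": 0.085}, {"twist": [0, 0, 10.3], "xyz": [0, 0, 0], "gripper": 0.085}, {"twist": [0, 0, 10.3], "xyz": [0, 0, 0], "gripper": 0.085}, {"twist": [0, 0, 10.3], "xyz": [0, 0, 0], "gripper": 0.085}, {"twist": [0, 0, 10.3], "xyz": [0, 0, 0], "gripper": 0.085}])

```text
time_s: 16.32
ee_pos: [0.6186, -0.0135, 0.1528]
tool_rot: [-2.682, -1.635, -0.002]
force: [-0.3, -0.2, -0.3]
gripper_width: 0.998
```

Request:
carry_out(moves=[{"twist": [0, 0, 10.3], "xyz": [0, 0, 0], "gripper": 0.085}, {"twist": [0, 0, 10.3], "xyz": [0, 0, 0], "gripper": 0.085}, {"twist": [0, 0, 10.3], "xyz": [0, 0, 0], "gripper": 0.085}, {"twist": [0, 0, 10.3], "xyz": [0, 0, 0], "gripper": 0.085}, {"twist": [0, 0, 0], "xyz": [0, 0, 0], "gripper": 0.085}])

```text
time_s: 16.95
ee_pos: [0.6187, -0.0134, 0.1526]
tool_rot: [-3.084, -0.599, -0.002]
force: [0.5, -0.1, -0.6]
gripper_width: 0.994
```

Run:
```python
from h import *
go(465.4,309.4,120,22.5);print(bot.get_state()["joint_positions"].round(2))
```

```text
t 16.95 pos [618.7 -13.4 152.6] yaw 22.0 shift tool [ -21.4 -356.7   32.6] twist [-0.   -0.08 -0.52] in target axes [ -18.1 -356.8   32.6]
[ 0.06  0.58 -0.16  1.68  0.11  0.89 -1.33]
```

Request:
carry_out(moves=[{"twist": [0, 0, 0], "xyz": [-0.0035, -0.0594, 0], "gripper": 0.085}, {"twist": [0, 0, 0], "xyz": [-0.0035, -0.0594, 0], "gripper": 0.085}, {"twist": [0, 0, 0], "xyz": [-0.0035, -0.0594, 0], "gripper": 0.085}, {"twist": [0, 0, 0], "xyz": [-0.0035, -0.0594, 0], "gripper": 0.085}, {"twist": [0, 0, 0], "xyz": [-0.0035, -0.0594, 0.015], "gripper": 0.085}, {"twist": [0, 0, 0], "xyz": [-0.0035, -0.0594, 0.015], "gripper": 0.085}, {"twist": [0, 0, -0.5], "xyz": [0, 0, 0], "gripper": 0.085}, {"twist": [0, 0, 0], "xyz": [0, 0, 0], "gripper": 0.085}])

```text
time_s: 17.95
ee_pos: [0.4666, 0.3088, 0.1218]
tool_rot: [3.081, 0.613, 0.0]
force: [-0.5, -1.2, 0.1]
gripper_width: 0.997
```

Run:
```python
from h import *
go(465.4,309.4,40,22.5)
c=bot.capture("top"); p=c["pixels"][90:270,80:310,::-1]
cv2.imwrite("pics/t4.png",cv2.resize(p,None,fx=3,fy=3))
```

```text
t 17.95 pos [466.6 308.8 121.8] yaw 22.5 shift tool [-0.9 -1.1 81.8] twist [ 0.01 -0.02  0.01] in target axes [-0.8 -1.  81.8]
```

View pics/t4.png

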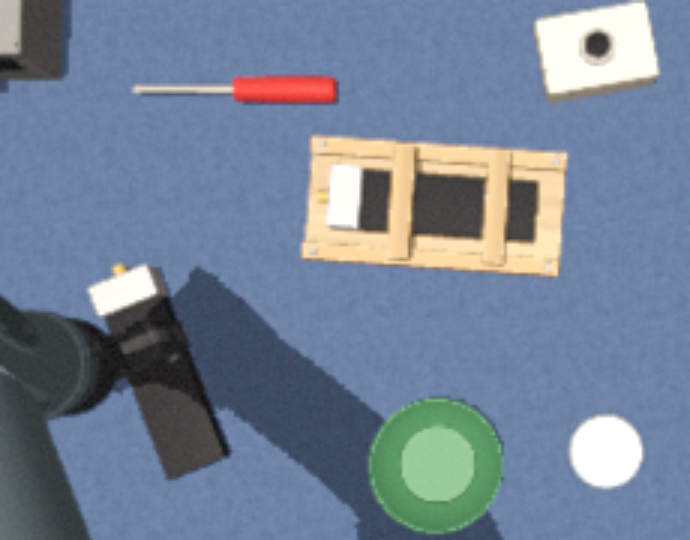

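Both sticks lie straight across at crop (402,200) and (498,206), about 91 mm apart, with ends following the frame's slope. Nothing else has moved. Descending on the paddle.

Request:
carry_out(moves=[{"twist": [0, 0, 0], "xyz": [-0.001, -0.001, 0.04], "gripper": 0.085}, {"twist": [0, 0, 0], "xyz": [0, 0, 0.035], "gripper": 0.085}, {"twist": [0, 0, 0], "xyz": [0, 0, 0], "gripper": 0.085}], grip_force=60)

```text
time_s: 18.38
ee_pos: [0.4645, 0.3067, 0.0448]
tool_rot: [3.08, 0.605, -0.006]
force: [-0.6, -0.5, 0.1]
gripper_width: 0.994
```

Run:
```python
from h import *
go(465.4,309.4,1,22.5)
```

```text
t 18.375 pos [464.5 306.7  44.8] yaw 22.2 shift tool [ 2.1 -2.3 43.8] twist [ 0.1   0.25 -0.26] in target axes [ 1.9 -2.2 43.8]
```

Request:
carry_out(moves=[{"twist": [0, 0, -0.2], "xyz": [0.0015, -0.002, 0.025], "gripper": 0.085}, {"twist": [0, 0, 0], "xyz": [0, 0, 0.018], "gripper": 0.085}, {"twist": [0, 0, 0], "xyz": [0, 0, 0], "gripper": 0.085}])

```text
time_s: 18.75
ee_pos: [0.4655, 0.311, 0.0032]
tool_rot: [3.08, 0.613, -0.002]
force: [0.0, -0.2, 0.1]
gripper_width: 0.992
```

Run:
```python
from h import *
go(465.4,309.4,1,22.5);print(bot.get_state()["force"])
```

```text
t 18.75 pos [465.5 311.    3.2] yaw 22.5 shift tool [-0.7  1.4  2.2] twist [ 0.04  0.08 -0.  ] in target axes [-0.7  1.4  2.2]
[ 0.00466816 -0.15914935  0.10201722]
```

Request:
carry_out(moves=[{"twist": [0, 0, 0], "xyz": [-0.0005, 0.001, 0.002], "gripper": 0.085}, {"twist": [0, 0, 0], "xyz": [0, 0, 0], "gripper": 0.05}, {"twist": [0, 0, 0], "xyz": [0, 0, 0], "gripper": 0.05}, {"twist": [0, 0, 0], "xyz": [0, 0, 0], "gripper": 0.05}, {"twist": [0, 0, 0], "xyz": [0, 0, 0], "gripper": 0.05}], grip_force=60)

```text
time_s: 19.38
ee_pos: [0.466, 0.3111, 0.0025]
tool_rot: [-3.081, -0.614, -0.002]
force: [-1.2, -0.5, 5.7]
gripper_width: 0.686
```

Run:
```python
from h import *
go(465.4,309.4,1,22.5);print(bot.get_state()["force"])
```

```text
t 19.375 pos [466.  311.1   2.5] yaw 22.5 shift tool [-1.2  1.3  1.5] twist [-0.01 -0.07  0.03] in target axes [-1.2  1.3  1.5]
[-1.20324654 -0.53474738  5.6604005 ]
```

Request:
carry_out(moves=[{"twist": [0, 0, 0], "xyz": [0, 0, -0.01], "gripper": 0.05}, {"twist": [0, 0, 0], "xyz": [0, 0, -0.03], "gripper": 0.05}, {"twist": [0, 0, 0], "xyz": [0, 0, -0.05], "gripper": 0.05}, {"twist": [0, 0, 0], "xyz": [0, 0, -0.05], "gripper": 0.05}, {"twist": [0, 0, 0], "xyz": [0, 0, 0], "gripper": 0.05}])

```text
time_s: 20.0
ee_pos: [0.4679, 0.3124, 0.1457]
tool_rot: [-3.078, -0.613, -0.011]
force: [-0.0, -0.0, -3.5]
gripper_width: 0.685
```

Run:
```python
from h import *
go(627,46.7,140,86.2);s=bot.get_state();print(s["force"],s["wrist_torque"])
c=bot.capture("scene");cv2.imwrite("pics/s5.png",cv2.resize(c["pixels"][30:250,200:440,::-1],None,fx=2.5,fy=2.5))
```

```text
t 20.0 pos [467.9 312.4 145.7] yaw 22.5 shift tool [ 45.2 306.4   5.5] twist [  0.16  -0.46 -63.68] in target axes [-254.6  176.4    5.7]
[-0.02450906 -0.01555371 -3.52063905] [ 0.0126124  -0.04778063 -0.02761711]
```

View pics/s5.png

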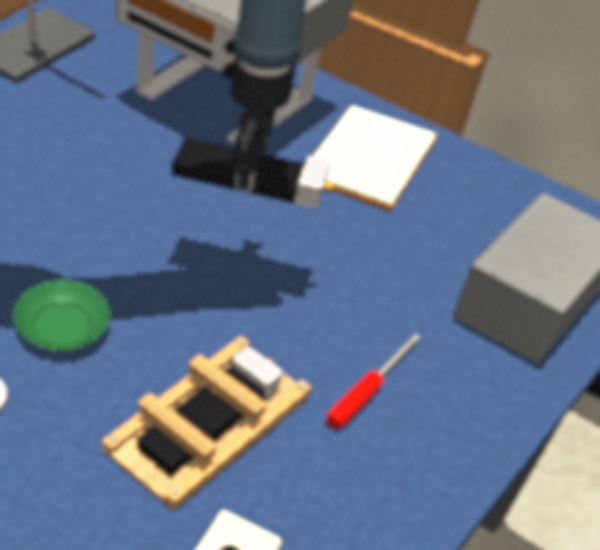

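The paddle is held level at about 3.5 N. Carrying it over, then turning it.

Request:
carry_out(moves=[{"twist": [0, 0, 0], "xyz": [0.0075, 0.04, 0], "gripper": 0.05}, {"twist": [0, 0, 0], "xyz": [0.0075, 0.0533, 0], "gripper": 0.05}, {"twist": [0, 0, 0], "xyz": [0.0075, 0.0533, 0], "gripper": 0.05}, {"twist": [0, 0, 0], "xyz": [0.0075, 0.0533, 0], "gripper": 0.05}, {"twist": [0, 0, 0], "xyz": [0.0075, 0.0533, 0], "gripper": 0.05}, {"twist": [0, 0, 0], "xyz": [0.0075, 0.0533, 0], "gripper": 0.05}, {"twist": [0, 0, -7], "xyz": [0, 0, 0], "gripper": 0.05}, {"twist": [0, 0, -8], "xyz": [0, 0, 0], "gripper": 0.05}])

```text
time_s: 21.05
ee_pos: [0.623, 0.0437, 0.1389]
tool_rot: [-2.972, -1.015, 0.007]
force: [-0.0, 0.2, -2.5]
gripper_width: 0.686
```

Request:
carry_out(moves=[{"twist": [0, 0, -8.5], "xyz": [0, 0, 0], "gripper": 0.05}, {"twist": [0, 0, -8.5], "xyz": [0, 0, 0], "gripper": 0.05}, {"twist": [0, 0, -8.5], "xyz": [0, 0, 0], "gripper": 0.05}, {"twist": [0, 0, -8.5], "xyz": [0, 0, 0], "gripper": 0.05}, {"twist": [0, 0, -8], "xyz": [0, 0, 0], "gripper": 0.05}, {"twist": [0, 0, -6.7], "xyz": [0, 0, 0], "gripper": 0.05}, {"twist": [0, 0, 0], "xyz": [0, 0, 0], "gripper": 0.05}])

```text
time_s: 21.92
ee_pos: [0.6231, 0.0445, 0.1394]
tool_rot: [-2.293, -2.144, 0.004]
force: [-0.5, 0.3, -3.5]
gripper_width: 0.686
```

Run:
```python
from h import *
go(627,46.7,80,86.2);s=bot.get_state();print(s["joint_positions"].round(2))
```

```text
t 21.925 pos [623.1  44.5 139.4] yaw 86.2 shift tool [ 2.4  4.  59.4] twist [-0.21  0.01 -0.03] in target axes [ 2.4  3.7 59.4]
[ 0.16  0.64 -0.44  1.66  0.33  0.92 -0.47]
```

Request:
carry_out(moves=[{"twist": [-0.2, 0, 0], "xyz": [0.0024, 0.0038, 0.02], "gripper": 0.05}, {"twist": [0, 0, 0], "xyz": [0, 0, 0.03], "gripper": 0.05}, {"twist": [0, 0, 0], "xyz": [0, 0, 0.015], "gripper": 0.05}, {"twist": [0, 0, 0], "xyz": [0, 0, 0], "gripper": 0.05}, {"twist": [0, 0, 0], "xyz": [0, 0, 0], "gripper": 0.05}])

```text
time_s: 22.55
ee_pos: [0.6294, 0.0472, 0.0771]
tool_rot: [2.291, 2.145, 0.005]
force: [-0.1, 0.0, -2.8]
gripper_width: 0.686
```

Run:
```python
from h import *
go(627,46.7,61,86.2)
for n in("top","scene"):
    c=bot.capture(n); cv2.imwrite(f"pics/{n}6.png",cv2.resize(c["pixels"][100:250,170:370,::-1],None,fx=4,fy=4))
```

```text
t 22.55 pos [629.4  47.2  77.1] yaw 86.2 shift tool [-0.7 -2.4 16.1] twist [ 0.27 -0.02  0.01] in target axes [-0.7 -2.3 16.1]
```

View pics/scene6.png

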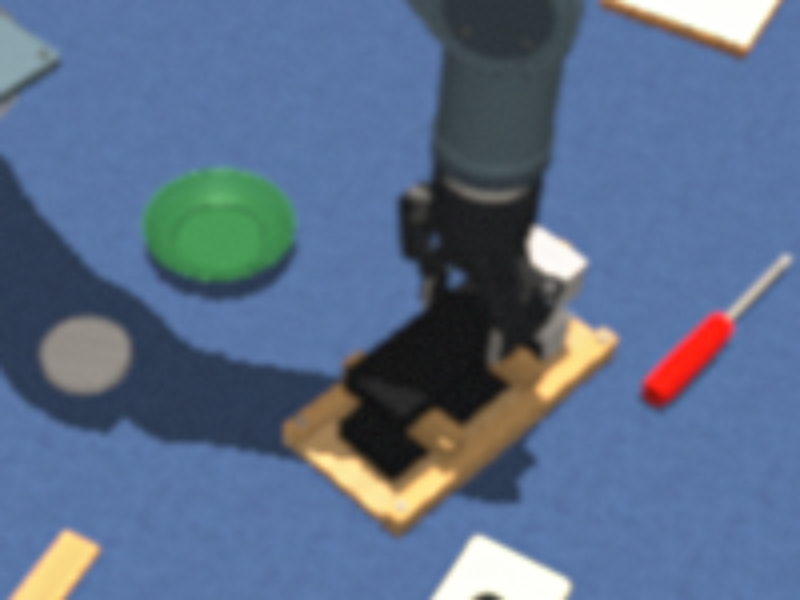

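The paddle hangs level over the sticks with its box at the lower box's end. Lowering gently.

Request:
carry_out(moves=[{"twist": [0.2, 0, 0], "xyz": [-0.0007, -0.0024, 0.007], "gripper": 0.05}, {"twist": [0, 0, 0], "xyz": [0, 0, 0.006], "gripper": 0.05}, {"twist": [0, 0, 0], "xyz": [0, 0, 0], "gripper": 0.05}, {"twist": [0, 0, 0], "xyz": [0, 0, 0], "gripper": 0.05}])

```text
time_s: 23.15
ee_pos: [0.6263, 0.0465, 0.0634]
tool_rot: [-2.293, -2.147, -0.0]
force: [-0.9, -0.1, -2.7]
gripper_width: 0.684
```

Run:
```python
from h import *
go(627,46.7,58.5,86.2);print(bot.get_state()["force"])
```

```text
t 23.15 pos [626.3  46.5  63.4] yaw 86.2 shift tool [0.2 0.7 4.9] twist [ 0.   -0.    0.03] in target axes [0.2 0.7 4.9]
[-0.85291468 -0.1016827  -2.67258362]
```

Request:
carry_out(moves=[{"twist": [0, 0, 0], "xyz": [0, 0.0005, 0.002], "gripper": 0.05}, {"twist": [0, 0, 0], "xyz": [0, 0, 0.0015], "gripper": 0.05}, {"twist": [0, 0, 0], "xyz": [0, 0, 0], "gripper": 0.05}])

```text
time_s: 23.52
ee_pos: [0.6267, 0.0464, 0.0598]
tool_rot: [-2.293, -2.147, 0.0]
force: [0.3, 0.1, -3.3]
gripper_width: 0.683
```

Request:
carry_out(moves=[{"twist": [0, 0, 0], "xyz": [0, 0, 0.001], "gripper": 0.05}, {"twist": [0, 0, 0], "xyz": [0, 0, 0.0005], "gripper": 0.05}, {"twist": [0, 0, 0], "xyz": [0, 0, 0], "gripper": 0.05}])

```text
time_s: 23.9
ee_pos: [0.6268, 0.0464, 0.0586]
tool_rot: [2.293, 2.147, -0.0]
force: [-1.1, -0.4, -0.2]
gripper_width: 0.686
```

Request:
carry_out(moves=[{"twist": [0, 0, 0], "xyz": [0, 0, 0.0005], "gripper": 0.05}, {"twist": [0, 0, 0], "xyz": [0, 0, 0], "gripper": 0.05}], grip_force=20)

```text
time_s: 24.15
ee_pos: [0.6268, 0.0464, 0.0585]
tool_rot: [2.293, 2.147, -0.0]
force: [-2.9, -0.8, 4.6]
gripper_width: 0.685
```

Request:
carry_out(moves=[{"twist": [0, 0, 0], "xyz": [0, 0, 0], "gripper": 0.065}, {"twist": [0, 0, 0], "xyz": [0, 0, 0], "gripper": 0.075}, {"twist": [0, 0, 0], "xyz": [0, 0, 0], "gripper": 0.08}, {"twist": [0, 0, 0], "xyz": [0, 0, 0], "gripper": 0.08}, {"twist": [0, 0, 0], "xyz": [0, 0, -0.01], "gripper": 0.08}, {"twist": [0, 0, 0], "xyz": [0, 0, -0.03], "gripper": 0.08}, {"twist": [0, 0, 0], "xyz": [0, 0, -0.05], "gripper": 0.08}, {"twist": [0, 0, 0], "xyz": [0, 0, -0.05], "gripper": 0.08}])

```text
time_s: 25.15
ee_pos: [0.6267, 0.0465, 0.2]
tool_rot: [2.293, 2.147, 0.0]
force: [1.2, 0.3, -0.6]
gripper_width: 0.937
```

Run:
```python
from h import *
go(420,-250,200,86.2);print(bot.get_state()["force"])
```

```text
t 25.15 pos [626.7  46.5 200. ] yaw 86.2 shift tool [-3.094e+02 -1.868e+02 -1.000e-01] twist [ 0.01 -0.01  0.04] in target axes [-309.5 -186.6    0. ]
[ 1.1781431   0.28857914 -0.63708911]
```

Moving the arm aside for a clear check.

Request:
carry_out(moves=[{"twist": [0, 0, 0], "xyz": [-0.044, -0.0267, 0], "gripper": 0.08}, {"twist": [0, 0, 0], "xyz": [-0.044, -0.0267, 0], "gripper": 0.08}, {"twist": [0, 0, 0], "xyz": [-0.044, -0.0267, 0], "gripper": 0.08}, {"twist": [0, 0, 0], "xyz": [-0.044, -0.0267, 0], "gripper": 0.08}, {"twist": [0, 0, 0], "xyz": [-0.044, -0.0267, 0], "gripper": 0.08}, {"twist": [0, 0, 0], "xyz": [-0.044, -0.0267, 0], "gripper": 0.08}, {"twist": [0, 0, 0], "xyz": [-0.044, -0.0267, 0], "gripper": 0.08}, {"twist": [0, 0, 0], "xyz": [0, 0, 0], "gripper": 0.08}])

```text
time_s: 26.15
ee_pos: [0.4173, -0.2525, 0.1984]
tool_rot: [2.301, 2.138, -0.003]
force: [1.0, 1.5, -0.3]
gripper_width: 0.935
```

Run:
```python
from h import *
P=[]
for n in("top","scene"):
    c=bot.capture(n); h=cv2.cvtColor(c["pixels"],cv2.COLOR_RGB2HSV)
    P.append(cv2.resize(c["pixels"][110:260,150:350,::-1] if n=="top" else c["pixels"][130:280,200:400,::-1],(780,585))[:, :])
    for b in blobs(c,cv2.inRange(h,(0,0,0),(179,110,80)),.080,400,3000): print(n,*b)
    for b in blobs(c,masks(c)["wood"],.012,300,6000): print(n,"wood",*b)
    w=blobs(c,masks(c)["white"],.092,60,600)
    for b in w: print(n,"white",*b)
cv2.imwrite("pics/top7.png",P[0]);cv2.imwrite("pics/scene7.png",P[1])
```

```text
top [243. 362.] [44.9 -3.4] 89.7 137 81
top [358. 325.] [ 139.8 -323.1] -2.8 285 14
top [355. 242.] [ 400.3 -314.9] -4.0 207 90
top [225. 158.] [621.3  30.1] 86.1 166 62
top [454. 109.] [ 755.7 -608. ] 45.2 80 72
top [452.  78.] [ 841.  -606.6] 45.3 80 75
top [ 63. 104.] [786.9 472.6] -66.1 238 136
top wood [339. 193.] [ 522.6 -292.5] -76.7 109 30
top wood [231. 160.] [627.   44.7] 86.3 251 123
top wood [491. 234.] [ 397.4 -740.3] 2.9 602 32
top wood [496.  93.] [ 822.9 -776.2] 2.6 515 126
top white [277. 372.] [ 32.6 -98.1] -37.0 59 27
top white [ 48. 340.] [131.2 501.3] -86.5 34 23
top white [ 54. 273.] [303.9 498.1] -82.0 36 21
top white [282. 239.] [ 391.1 -116.1] -88.4 68 65
top white [424. 259.] [ 344.4 -503. ] -5.2 163 19
top white [418. 251.] [ 362.1 -490.1] -2.0 133 14
top white [371. 243.] [ 381.5 -357.5] -9.8 161 21
top white [509. 237.] [ 409.1 -742.5] -1.4 250 11
top white [395. 186.] [ 536.4 -429. ] -63.1 60 50
top white [191. 154.] [629.5 127.8] 0.5 67 33
top white [137. 119.] [724.2 272.6] -89.9 88 6
scene [225. 354.] [ 840.3 -422.3] 49.1 104 53
scene [202. 329.] [ 75
[... 570 characters left out ...]
.  31.] [-453.1  542.5] -20.3 480 408
scene white [202. 378.] [ 837.  -498.8] 39.3 37 17
scene white [136. 280.] [ 554.2 -447. ] -56.3 51 50
scene white [191. 187.] [ 441.4 -161.6] 26.7 67 64
scene white [304. 166.] [633.5 128.3] -4.5 66 39
scene white [169. 121.] [170.  -13.7] -88.5 60 35
scene white [431.  98.] [772.7 713.5] -48.3 131 76
scene white [310.  74.] [365.6 528.2] -85.3 118 21
scene white [420.  66.] [646.8 876.2] 87.0 112 43
scene white [267.  61.] [185.5 485.9] -88.8 110 20
scene white [76. 61.] [-353.   -31.2] -12.4 99 35
scene white [138.  34.] [-351.7  264.3] -24.2 286 16
scene white [140.  25.] [-419.8  330.4] -28.4 397 45
scene white [63. 18.] [-737.6  134.2] -22.1 278 54
```

View pics/top7.png

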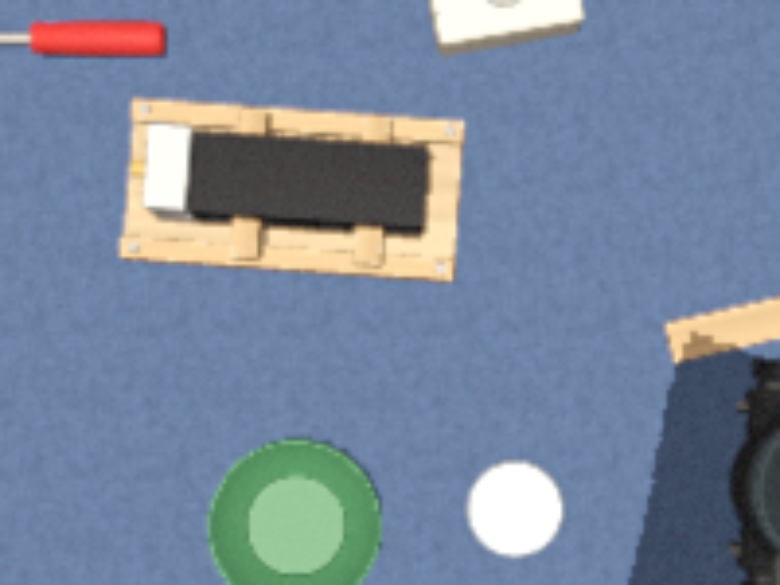

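View pics/scene7.png

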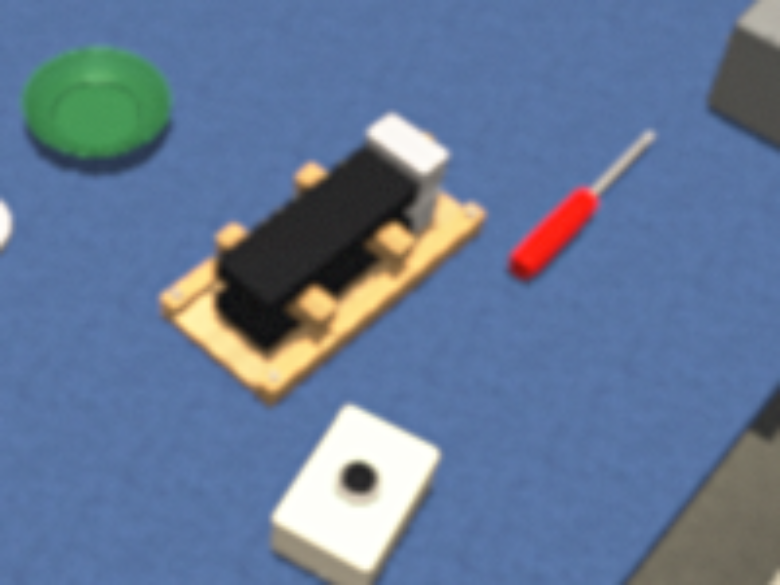

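```bash
python3 -c "
from station import bot
print(bot.hand_in())"
```

```text
the job is handed in; nothing more can be done
None
```

The job is done and handed in, with about 26 s of the 70 s used. Both thick sticks lie across the lower paddle, and the loose paddle rests on them with its sensor box at the same end and the same way up. I left the lath, the turquoise look-alike and the other items alone.

**Sticks:** After placing, they were about 91 mm apart (90 mm wanted). The gaps to the box and to the plain end were about 29 mm and 28 mm (30 mm wanted for each). They were square to the frame, with the overhang even to about 1 mm.

**Upper paddle:** The top view puts the upper and lower slabs at the same angle, 86.1°. Their measured centres differ by about 2 mm across and 1 mm along. I put roughly half of the sideways difference down to the upper slab's side wall showing in the mask. The scene view shows it level on both sticks and clear of the lower paddle.

**Disagreements:** The scene camera's figures differed by several millimetres from the top camera's, because side walls and shadows got into its masks. I relied on the top camera for the fine positions. The first two move calls were refused for missing fields and moved nothing.

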